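Trip the roller-lever limit switch of the dish shuttle

ROBOT

A 6-joint arm with a two-finger parallel gripper is mounted at the origin on a cart in front of the work surface, level with it; the furniture and walls round the work are solid. World frame = base frame: x ahead of the robot, y to its left, z up, the work surface at z = 0. Lengths are in m, angles in rad, forces in N, time in s.
With the tool pointing down it reaches from about 0.375 to 0.9 m from the base axis. Payload 3.1 kg.
Tool frame: the origin (TCP) lies where the fingers leave the gripper's body, on its centre line; the fingertips stand 70 mm ahead of it and the grasp point (between the pads) lies 51 mm ahead of it; z points along the fingers, y is the line along which they close (so a half turn about z gives the same grasp; the last joint's range is limited). The gripper opens to 87 mm and grips with 3 to 60 N. Pads are 19 mm wide; open, the fingers measure 117 mm over their backs; the gripper's body (75 mm by 190 mm) begins 51 mm behind the grasp point.
Start: joints at [1.016, 0.527, 1.433, -0, 1.181, -0.178], TCP at [0.23, 0.581, 0.292] pointing down, gripper open.
Joint ranges: [-3.08, 3.08], [-0.75, 2.2], [0.22, 2.44], [-1.43, 4.57], [0, 2.65], [-2.85, 2.85]. Speed limits (rad/s): [2.79, 2.79, 3.14, 3.14, 3.14, 3.14].

INTERFACE

Orientations are given as a unit quaternion [x, y, z, w].
In Python, from rig import robot gives the robot as it stands.
- The arm moves only by the tool send_rows, never from a script. Its argument "deltas" is text: rows parted by semicolons, each of 7 numbers parted by spaces: the shift along the tool's x, y, z in mm, then the turn, a rotation vector about the tool's x, y, z in degrees, then the opening, from 0 (shut) to 1 (fully open). A call has 1 to 10 rows; each row shifts and turns the commanded pose from where the row before left it, along the tool's axes as they then stand; what a row does not reach is not made up. A row lasts 1/8 s, in which the tool goes at most 62.5 mm and 10.7 degrees, less where a joint would pass 70% of its speed; a pose out of reach is approached as far as the arm can. A call is refused whole if a number of a shift passes 62.5 or a number of a turn 10.7, either way. A call with a gripper value outside its range is refused whole. The fingers move at their own pace and stop on an object; "newtons" is the grip in N (left out, the last holds). Time passes only in rows, so rows that do not move let the fingers close. It gives the time, the measured TCP pose, the force, the opening and the grip force at its end, in the units of the state.
- robot.get_obs(): the state, without advancing time (a new reading comes with each control period).
- robot.camera(name): name is "scene" or "top" or "wrist"; returns a dict with "image" (384x512x3 uint8, red, green, blue), "depth" (384x512 float32, m along the optical axis (not along the pixel's ray), 0 where there is no reading), "fovy" (degrees; the focal length in pixels is half the picture's height over the tangent of half this angle, whatever the lens; pixels are square), "cx", "cy" (the principal point, pixels), "k1" (the pictures are not rectified: a ray, as slopes to the right and down, at radius r is drawn at 1 + k1 r^2 times it, then the intrinsics apply), "rvec" (rotation vector, rad) and "tvec" (3), from world to camera coordinates, as OpenCV has them. Camera axes: x right, y down, z forward; pixel columns grow to the right and rows downward; lengths in m; the calibration is good to about 2 mm. A picture is of the moment at which its call begins.
- robot.hand_in(): hands the job in; it is judged then, once.
Trained networks look in the newest picture that a camera, given by its name, has taken for a name from the list of things; names that differ only in an ending like _2 or _b are one class to them, and where a whole thing is asked for, a point or a joint stands for the part that bears it (a point fixed in the world has none). Each returns a list of dicts, best first, with "p" (0 to 1); they miss things now and then, are a little off and sometimes report something else, mostly with a low value. They report only what shows in the picture. A call takes as long as a camera call.
- robot.find_in(camera, thing): "box" ([left, top, right, bottom] in pixels, round what is visible of it).
- robot.cut_out(camera, thing): "region" (384x512 bool, what is visible of it) and "box" ([left, top, right, bottom] in pixels, round what is visible of it).
The state is a dict: "time": time; "q": joint angles; "joint_velocities": joint speeds; "joint_torque": joint torques, N m; "position": TCP position; "tool_rot": TCP orientation; "ft_force": force on the tool from outside, world axes, zero at the start; "moment": the same for the moment, N m; "grip_width": finger opening in m; "grip_force": force on a finger pad.
Only numpy, scipy, OpenCV 4.12 (cv2) and the standard library are available. Lean on these libraries where they do the work, as an engineer would, in place of code of your own. Each camera call takes 0.05 s, during which the arm holds its last target. There are 200 camera calls.

TASK

Before the dish shuttle is switched on, its roller-lever limit switch has to be tried by hand: push the arm with the roller sideways until the switch clicks, stopping short of the arm's end stop, then let it spring back upright. Leave the other switch, the one with the plain rod, alone.

Things in the scene. Friction and masses are not known exactly. Their poses are not given: they have to be found in the camera images.
- roller (a point): Centre of the white nylon roller (dia 25, 12 wide) atop the flat steel arm (9x4) of one of two grey limit switches fixed 170-210 mm apart behind the rails of the 300 mm long dish shuttle. 128 mm above the bench, 60 mm above the arm's pivot; all else there but the two arms stays below 80 mm. Turns with the arm: z up along the arm, y the way it swings (along the rails), x the pivot axis.
- roller_arm (a joint): Roller arm angle, rad: 0 upright, positive leaning to the roller's +y. Either way will do. It clicks at 0.40 (roller 23 mm sideways), with no tactile snap: the click is this angle. End stop at 1.05; beyond 0.90 (47 mm sideways) counts as forced. A spring (0.5 N m/rad, about 5 N at the roller at 0.6 rad) brings it upright when let go.
- rod_mark (a point): Point on the plain upright steel rod (dia 5, no roller) of the other, otherwise alike switch: 60 mm above its pivot, 128 mm above the bench, 10 mm below the rod's top end. Axes as for the roller. Which switch is at which end of the shuttle varies. To be left alone.
- rod_arm (a joint): Angle of the plain rod, rad: 0 upright, positive leaning to its +y; beyond 0.20 either way counts as disturbed.

How it is judged:
On the way:
1. the roller arm is pushed to its click, 0.40 rad or more to either side ((value of joint roller_arm above 0.4 rad or value of joint roller_arm below -0.4 rad)), for 0.1 s.
At the end, for the whole second after the job is handed in: The roller arm has been pushed to its click and let go, and both arms stand upright again, within 0.10 rad (value of joint roller_arm between -0.1 and 0.1 rad and value of joint rod_arm between -0.1 and 0.1 rad); the robot touches nothing.
It fails at once if the roller arm is forced towards its end stop, beyond 0.90 rad (value of joint roller_arm above 0.9 rad or value of joint roller_arm below -0.9 rad).
It fails at once if the plain rod of the other switch is pushed over, beyond 0.20 rad (value of joint rod_arm above 0.2 rad or value of joint rod_arm below -0.2 rad).
It also fails if it takes over 35 s, if anything falls off the work surface, if the arm or the gripper's body presses on something with over 40 N, if the wrist force passes 120 N, or if a joint passes its speed limit or range.

## Working session

There is one attempt and no reset: what is moved stays moved. The work goes in short steps, Python scripts to look and compute and a tool call to move; the robot and the scene stay as the last step left them, time stands still between calls to the robot, and variables do not carry over. Pictures are saved under pics/ and viewed, at most 10 in all, crops included, and the job is handed in when it is done.

Besides the shell and the picture viewer there is one more tool, called after ">>>" in YAML: its name, and indented under it one key for each argument. send_rows: Moves the arm, as the interface text tells. Its arguments: {"type":"object","properties":{"deltas":{"type":"string"},"newtons":{"type":"number"}},"required":["deltas"]}

```bash
mkdir -p pics; cat > h.py <<'E'
import numpy as np, cv2
from rig import robot
def setup(c):
    f=192/np.tan(np.radians(c["fovy"])/2); K=np.array([[f,0,c["cx"]],[0,f,c["cy"]],[0,0,1]])
    return K,np.array([c["k1"],0,0,0.]),cv2.Rodrigues(np.array(c["rvec"],float))[0],np.array(c["tvec"],float).ravel()
def world(c,u,v,d):
    K,D,R,t=setup(c); p=cv2.undistortPoints(np.array([[[u,v]]],float),K,D)[0,0]
    return R.T@(np.array([p[0],p[1],1])*d-t)
def atz(c,u,v,z):
    K,D,R,t=setup(c); p=cv2.undistortPoints(np.array([[[u,v]]],float),K,D)[0,0]
    o=-R.T@t; r=R.T@np.array([p[0],p[1],1]); return o+r*(z-o[2])/r[2]
E
python3 - <<'E'
from h import *
for n in ("scene","top"):
    c=robot.camera(n); im=c["image"][:,:,::-1].copy()
    for th in ("roller","rod_mark"):
        for r in robot.cut_out(n,th)[:2]:
            v,u=np.nonzero(r["region"]); d=c["depth"][v,u]; k=d>0
            P=np.array([world(c,a,b,e) for a,b,e in zip(u[k],v[k],d[k])][:3000])
            if len(P)==0: print(n,th,r["p"],r["box"]);continue
            H=P[P[:,2]>.115]; 
            print(n,th,round(r["p"],2),np.round(r["box"]),P.min(0).round(3),P.max(0).round(3),len(H),np.median(H,0).round(3) if len(H) else "")
            b=[int(x) for x in r["box"]]; cv2.rectangle(im,b[:2],b[2:],(0,0,255) if th=="roller" else (0,255,0),1)
    cv2.imwrite(f"pics/{n}.png",im)
o=robot.get_obs(); print(o["time"],o["position"],o["tool_rot"])
E
```

```text
scene roller 0.75 [241. 172. 254. 205.] [ 0.598  0.055 -0.001] [0.722 0.231 0.14 ] 86 [0.601 0.063 0.13 ]
scene rod_mark 0.51 [296. 213. 303. 248.] [ 0.595 -0.121  0.063] [ 0.604 -0.105  0.132] 20 [ 0.6   -0.113  0.123]
0.3 [0.22985616 0.58099282 0.29190565] [ 1.87295670e-01  9.82303510e-01 -3.62552863e-04 -1.20780183e-04]
```

View pics/scene.png

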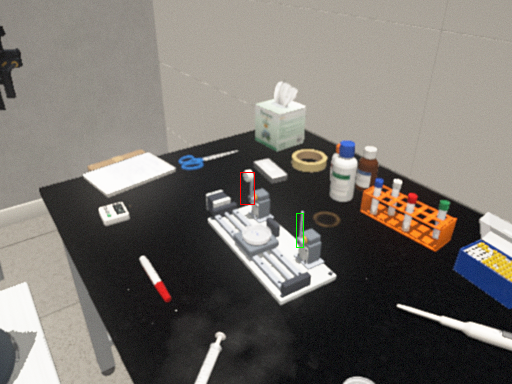

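View pics/top.png

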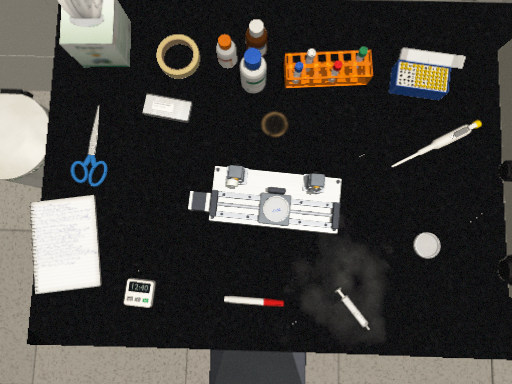

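```bash
python3 - <<'E'
from h import *
c=robot.camera("top"); im=c["image"][:,:,::-1]
cv2.imwrite("pics/topcrop.png",cv2.resize(im[155:240,185:350],None,fx=4.8,fy=4.8,interpolation=cv2.INTER_CUBIC))
K,D,R,t=setup(c)
for P in ([.601,.063,.128],[.6,-.113,.128]):
    print(cv2.projectPoints(np.array([P]),cv2.Rodrigues(R)[0],t,K,D)[0].ravel())
for u,v in ((215,167),(341,179)): print(atz(c,u,v,.01))
# points above 0.1
v,u=np.mgrid[155:240,185:350]
for a,b in zip(u.ravel(),v.ravel()):
    d=c["depth"][b,a]
    if d>0:
        p=world(c,a,b,d)
        if p[2]>.1: print(a,b,p.round(3))
E
```

```text
[234.51504334 185.44551623]
[319.48663508 188.36445493]
[0.65822584 0.11782628 0.01      ]
[ 0.63809009 -0.18040297  0.01      ]
230 178 [0.616 0.073 0.13 ]
231 178 [0.616 0.071 0.132]
232 178 [0.616 0.069 0.131]
233 178 [0.616 0.067 0.13 ]
227 179 [0.613 0.079 0.135]
228 179 [0.613 0.076 0.135]
229 179 [0.613 0.074 0.139]
230 179 [0.613 0.072 0.138]
231 179 [0.612 0.07  0.142]
232 179 [0.614 0.068 0.133]
233 179 [0.614 0.066 0.13 ]
234 179 [0.614 0.064 0.129]
226 180 [0.612 0.081 0.13 ]
227 180 [0.611 0.078 0.135]
228 180 [0.611 0.076 0.137]
229 180 [0.61  0.074 0.14 ]
230 180 [0.611 0.072 0.138]
231 180 [0.61  0.07  0.142]
232 180 [0.61  0.068 0.142]
233 180 [0.611 0.066 0.14 ]
234 180 [0.611 0.064 0.141]
235 180 [0.611 0.062 0.138]
236 180 [0.611 0.06  0.137]
226 181 [0.61  0.081 0.129]
227 181 [0.609 0.078 0.135]
228 181 [0.609 0.076 0.138]
229 181 [0.608 0.074 0.141]
230 181 [0.608 0.072 0.141]
231 181 [0.608 0.07  0.141]
232 181 [0.608 0.068 0.142]
233 181 [0.609 0.066 0.139]
234 181 [0.608 0.063 0.144]
235 181 [0.609 0.062 0.138]
236 181 [0.609 0.06  0.137]
237 181 [0.61  0.05
[... 1245 characters left out ...]
 [0.601 0.064 0.138]
235 185 [0.601 0.062 0.137]
236 185 [0.601 0.06  0.135]
237 185 [0.602 0.058 0.132]
230 186 [0.599 0.072 0.13 ]
231 186 [0.6   0.07  0.129]
232 186 [0.599 0.068 0.13 ]
233 186 [0.599 0.066 0.131]
234 186 [0.6   0.064 0.124]
235 186 [0.6   0.062 0.125]
236 186 [0.6   0.06  0.128]
237 186 [0.6   0.058 0.13 ]
319 187 [ 0.602 -0.111  0.137]
320 187 [ 0.602 -0.113  0.137]
321 187 [ 0.602 -0.115  0.135]
318 188 [ 0.601 -0.11   0.125]
319 188 [ 0.6   -0.111  0.137]
320 188 [ 0.6   -0.113  0.138]
321 188 [ 0.6   -0.115  0.136]
317 189 [ 0.601 -0.111  0.107]
318 189 [ 0.6   -0.111  0.118]
319 189 [ 0.599 -0.112  0.126]
317 190 [ 0.6   -0.112  0.1  ]
318 190 [ 0.599 -0.113  0.108]
```

View pics/topcrop.png

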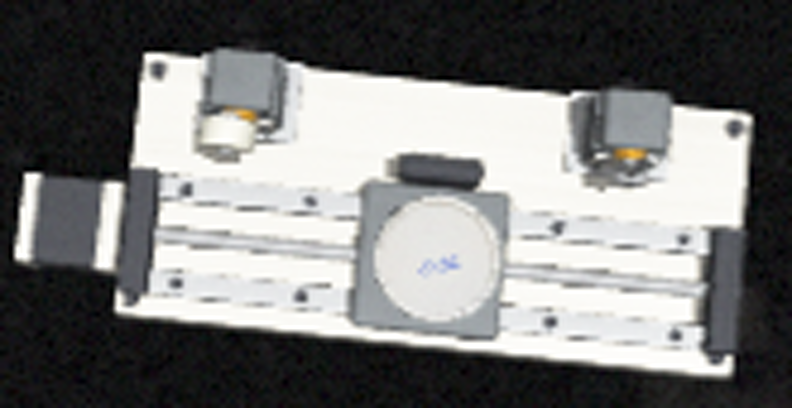

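>>> send_rows:
  deltas: "0 0 0 0 0 -8.8 0; 0 0 0 0 0 -8.8 0; -41 -42 0 0 0 0 0; -41 -42 0 0 0 0 0; -41 -42 0 0 0 0 0; -41 -42 0 0 0 0 0; -41 -42 0 0 0 0 0; -41 -42 0 0 0 0 0; -41 -42 0 0 0 0 0; -41 -42 0 0 0 0 0"
  newtons: 10

```text
time: 1.6
position: [0.5349, 0.2216, 0.2924]
tool_rot: [0.035, 0.999, 0.0, 0.0]
ft_force: [1.1, -0.3, -0.1]
grip_width: 0.0015
grip_force: 0.0
```

>>> send_rows:
  deltas: "-41 -42 0 0 0 0 0; -41 -42 0 0 0 0 0; 0 0 0 0 0 0 0; 0 0 0 0 0 0 0"

```text
time: 2.1
position: [0.6092, 0.1336, 0.2918]
tool_rot: [0.035, 0.999, 0.0, -0.001]
ft_force: [0.1, -0.1, -0.2]
grip_width: 0.0005
grip_force: 0.0
```

>>> send_rows:
  deltas: "-2 0 38 0 0 0 0; 0 0 38 0 0 0 0; 0 0 38 0 0 0 0; 0 0 0 0 0 0 0; 0 0 0 0 0 0 0"

```text
time: 2.72
position: [0.6119, 0.1346, 0.1796]
tool_rot: [0.034, 0.999, 0.0, 0.001]
ft_force: [-0.2, -0.1, 0.7]
grip_width: 0.0006
grip_force: 0.0
```

```bash
python3 - <<'E'
from h import *
c=robot.camera("scene"); im=c["image"][:,:,::-1]
a=cv2.resize(im[110:260,170:345],None,fx=3.5,fy=3.5,interpolation=cv2.INTER_CUBIC)
cv2.imwrite("pics/pre.png",a)
print(robot.get_obs()["ft_force"])
E
```

```text
[-0.80971923  0.61598617  0.36318443]
```

View pics/pre.png

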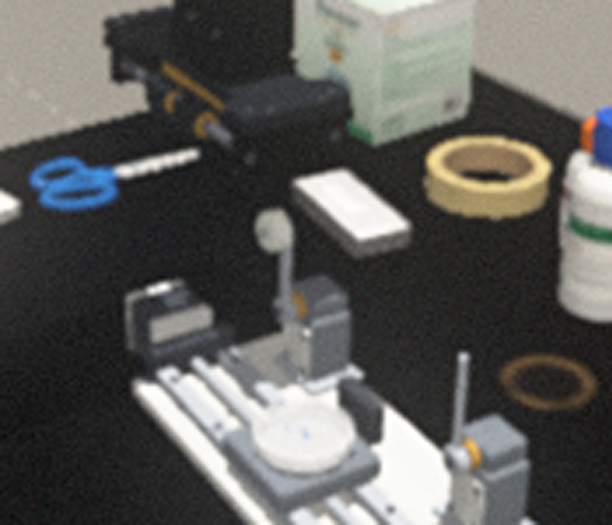

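>>> send_rows:
  deltas: "0 -15 0 0 0 0 0; 0 -15 0 0 0 0 0; 0 -10 0 0 0 0 0; 0 -10 0 0 0 0 0; 0 -10 0 0 0 0 0; 0 0 0 0 0 0 0; 0 0 0 0 0 0 0"

```text
time: 3.65
position: [0.6077, 0.074, 0.1784]
tool_rot: [0.035, 0.999, 0.0, 0.0]
ft_force: [0.2, 1.8, 1.5]
grip_width: 0.0009
grip_force: 1.1
```

```bash
python3 - <<'E'
from h import *
c=robot.camera("scene"); im=c["image"][:,:,::-1]
a=cv2.resize(im[110:260,170:345],None,fx=3.5,fy=3.5,interpolation=cv2.INTER_CUBIC)
cv2.imwrite("pics/push.png",a)
print(robot.get_obs()["ft_force"],robot.get_obs()["moment"])
E
```

```text
[-0.1878505   2.35267889  1.9151167 ] [ 0.32018522 -0.04238553  0.04689777]
```

View pics/push.png

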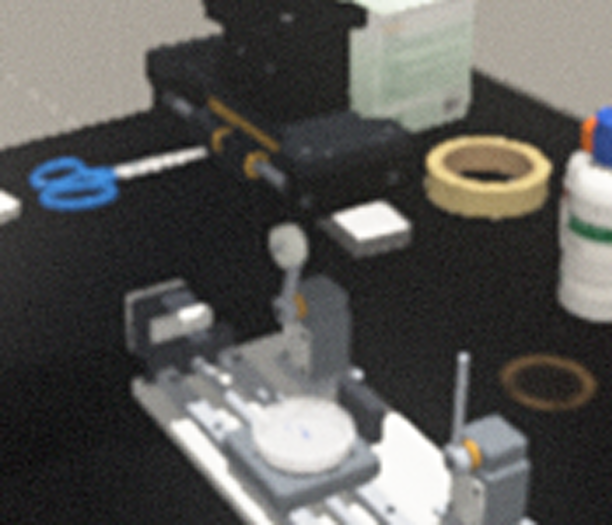

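>>> send_rows:
  deltas: "0 -9 0 0 0 0 0; 0 -9 0 0 0 0 0; 0 0 0 0 0 0 0; 0 0 0 0 0 0 0; 0 0 0 0 0 0 0"

```text
time: 4.32
position: [0.6055, 0.0568, 0.1773]
tool_rot: [0.035, 0.999, 0.001, -0.001]
ft_force: [1.1, 7.6, -1.9]
grip_width: 0.0005
grip_force: 3.4
```

```bash
python3 - <<'E'
from h import *
c=robot.camera("scene"); im=c["image"][:,:,::-1]
a=cv2.resize(im[110:260,170:345],None,fx=3.5,fy=3.5,interpolation=cv2.INTER_CUBIC)
cv2.imwrite("pics/push2.png",a)
K,D,R,t=setup(c)
for th in (0,.3,.4,.5,.6,.7,.8):
    s=.06*np.sin(th); P=np.array([[.607-.067*s,.069-s,.068+.06*np.cos(th)]])
    q=cv2.projectPoints(P,cv2.Rodrigues(R)[0],t,K,D)[0].ravel(); print(th,((q-[170,110])*3.5).round())
print(np.mean([robot.get_obs()["ft_force"] for _ in range(5)],0))
E
```

```text
0 [273. 229.]
0.3 [288. 245.]
0.4 [293. 252.]
0.5 [298. 259.]
0.6 [302. 267.]
0.7 [306. 276.]
0.8 [310. 285.]
[ 0.87338834  6.4636589  -2.29690041]
```

View pics/push2.png

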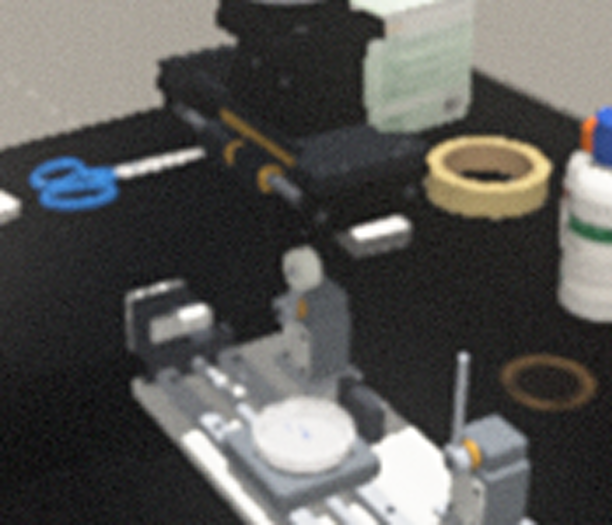

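Roller is now at about (303,268) in the crop, which matches about 0.6 rad, past the click and short of 0.9. The rod at (461,390) is still upright. Backing off.

>>> send_rows:
  deltas: "0 10 0 0 0 0 0; 0 10 0 0 0 0 0; 0 10 0 0 0 0 0; 0 20 0 0 0 0 0; 0 30 0 0 0 0 0; 0 30 0 0 0 0 0; 0 0 -40 0 0 0 0; 0 0 -40 0 0 0 0; 0 0 0 0 0 0 0; 0 0 0 0 0 0 0"

```text
time: 5.62
position: [0.6133, 0.1658, 0.2577]
tool_rot: [0.035, 0.999, -0.0, -0.001]
ft_force: [0.1, -0.4, -0.6]
grip_width: 0.0005
grip_force: 0.0
```

```bash
python3 - <<'E'
from h import *
c=robot.camera("scene"); im=c["image"][:,:,::-1]
cv2.imwrite("pics/end.png",cv2.resize(im[110:260,170:345],None,fx=3.5,fy=3.5,interpolation=cv2.INTER_CUBIC))
o=robot.get_obs(); print(o["ft_force"],o["position"])
E
```

```text
[ 0.24189317  0.02498284 -0.0821646 ] [0.61303355 0.16565513 0.25700722]
```

View pics/end.png

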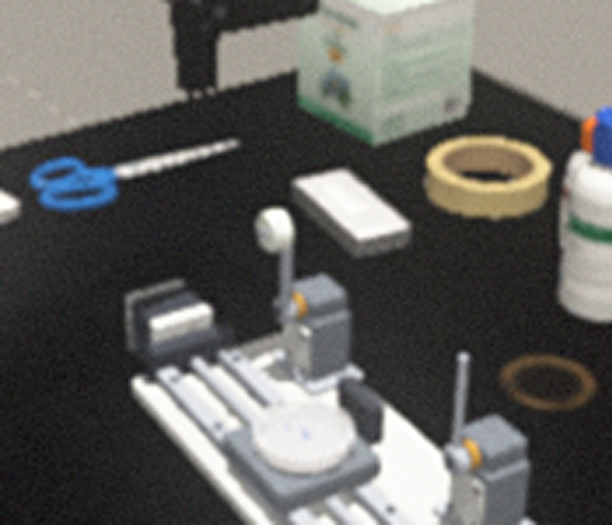

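The roller is back at (275,230), upright. The rod at (461,390) hasn't moved, and the gripper is clear.

```bash
python3 -c "
from rig import robot
print(robot.hand_in())"
```

```text
the job is handed in; nothing more can be done
None
```

I pushed the roller arm to about 0.6 rad, past its click and short of the forced limit, and let it spring back upright; the plain rod was not touched, and the job is handed in (no verdict was returned).

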